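# Load a terminal block into the spring-cover test nest

## Task

Load the terminal block into the test nest: press the orange thumb pad down with one fingertip so that the spring-closed clear cover lifts, and while you hold it open push the block along its slideway with the other fingertip, under the cover and fully home against the end stop. Then let go of the pad so that the cover springs down onto the block. Only push the block, never pick it up, and leave the things around the nest where they are.

Things in the scene. Friction and masses are not known exactly. Their poses are not given: they have to be found in the camera images.
- test_nest: fixed grey metal test nest on the bench, plate 202x124x10 mm. Origin: plate underside (bench top), below the slideway's centre line; +x = push direction (away from the robot, turned up to 0.3 rad), +y = thumb pad side. The plate spans x -106..96, y -30..94 mm. The slideway runs along x at y = 0, floor z = 10 mm, between black guide lips 26 mm apart and 4 mm high.
- shaft (a point): on the axis of the cover's hinge shaft, nest x = -45, y = 26, z = 24 mm. The shaft runs along nest x from -106 to 86 mm, between thumb pad and slideway; its lugs are 14 mm wide and reach 31 mm above the bench. Nothing else stands between or above pad and slideway there.
- cover (a joint): rad, clear flap and thumb pad rock as one piece about the shaft. 0 = shut, nest empty: the flap's square front bar hangs 11 to 15 mm above the slideway floor and no push gets the block past it. 0.22 = flap lying on the block. Above 0.27 the block passes beneath. 0.55 = fully open, pad at its limit. Sprung shut: about 3 N on the pad's middle starts it, 5 N holds it fully open.
- thumb_pad (a point): middle of the top face of the orange ribbed thumb pad: nest x -97..7 mm, 27 to 67 mm out from the shaft. Press it anywhere; a fingertip may slide along it in x while pressing. Shut, it slopes up 0.38 rad away from the shaft, this point 41 mm above the bench; fully pressed, down 0.17 rad, this point at nest y = 71, z = 16 mm, which is 6 mm above the slideway floor, the block's top being at z = 29.
- flap_front (a point): lower edge of the flap's front bar, above the slideway's centre line (moves with the cover). The flap covers nest x 15..73 mm and, open, rises to at most 55 mm above the bench.
- terminal_block: loose dark grey six-way terminal block, 70 mm long, 22 wide, 19 high, about 45 g, flat on the slideway before the flap. Origin: centre of its underside; its y axis runs lengthwise, z up. It starts at nest x -45..-29 mm. Home, touching the end stop, its origin is at nest x = 40 mm and its near end at x = 5 mm, 10 mm outside the flap, so no finger need go under the flap.
- end_stop (a point): foot of the black end stop's face, on the slideway's centre line at floor level (nest x = 75, y = 0, z = 10 mm). The stop is fixed, 50 mm wide, its top 36 mm above the bench (sockets 40 mm).
- grease_tub: bystander: small white tub with blue lid, 37 mm diameter, 54 mm high, standing loose left of the nest; origin centre of underside
- tape_roll: bystander: roll of black tape lying flat, 60 mm diameter, 18 mm high, left of the nest; origin centre of underside
- marker: bystander: white marker pen with black cap lying loose, 132 mm long (its y axis), 15 mm thick, left of the nest; origin centre of underside
Mind the look-alikes: they are no part of the job. Several things have the shape of the terminal_block; the one meant has the colours described above.

How it is judged:
On the way, in this order (a step that is already met when the one before it is completed fails the run):
1. the cover is held open with the block still in front of it (value of joint cover above 0.36 rad and x of terminal_block in the frame of test_nest below -0.015 m), for 0.1 s.
2. the block goes in under the cover while it is held open (value of joint cover above 0.27 rad and x of terminal_block in the frame of test_nest above 0.02 m and z of terminal_block in the frame of test_nest below 0.016 m), for 0.1 s.
At the end, for the whole second after the job is handed in: the block lies at rest and flat on the slideway, home against the end stop within 3.5 mm and straight within 0.08 rad; the cover is let go and lies down on the block (0.15 to 0.28 rad); tub, tape and marker stand within 30 mm of where they were (x of terminal_block in the frame of test_nest between 0.0365 and 0.043 m and y of terminal_block in the frame of test_nest between -0.005 and 0.005 m and z of terminal_block in the frame of test_nest below 0.013 m and angle between the y axis of terminal_block and the x axis of test_nest, either way round below 0.08 rad and value of joint cover between 0.15 and 0.28 rad and linear speed of terminal_block below 0.01 m/s and distance of each of grease_tub, tape_roll, marker from where it was at the start of the episode below 0.03 m); the robot touches nothing.
It fails at once if the block is lifted off the slideway (more than 12 mm) (height (world z) of terminal_block above 0.022 m).
It fails at once if the block is tipped over (angle between terminal_block's own z axis and vertical above 0.4 rad).
It fails at once if the tub is knocked away (more than 30 mm) (distance of grease_tub from where it was at the start of the episode above 0.03 m).
It fails at once if the black tape is knocked away (more than 30 mm) (distance of tape_roll from where it was at the start of the episode above 0.03 m).
It fails at once if the marker pen is knocked away (more than 30 mm) (distance of marker from where it was at the start of the episode above 0.03 m).
It also fails if it takes over 43 s, if anything falls off the work surface, if the arm or the gripper's body presses on something with over 40 N, if the wrist force passes 120 N, or if a joint passes its speed limit or range.

## Robot

A 6-joint arm with a two-finger parallel gripper is mounted at the origin on a cart in front of the work surface, level with it; the furniture and walls round the work are solid. World frame = base frame: x ahead of the robot, y to its left, z up, the work surface at z = 0. Lengths are in m, angles in rad, forces in N, time in s.
With the tool pointing down it reaches from about 0.4 to 0.825 m from the base axis. Payload 7 kg.
Tool frame: the origin (TCP) lies midway between the tips of the shut fingers; the grasp point (between the pads) lies 19 mm behind it; z points along the fingers, y is the line along which they close (so a half turn about z gives the same grasp; the last joint's range is limited). The gripper opens to 88 mm and grips with 3 to 60 N. Pads are 19 mm wide; open, the fingers measure 130 mm over their backs; the gripper's body (78 mm by 193 mm) begins 47 mm behind the grasp point.
Start: joints at [1.484, 0.359, 0.012, 0, -1.224, -0.288], TCP at [0.247, 0.628, 0.227] pointing down, gripper open.
Joint ranges: [-3.07, 3.07], [-1.43, 2.12], [-1.02, 1.25], [-3.03, 1.67], [-3.05, -0], [-3.03, 3.03]. Speed limits (rad/s): [2.39, 2.39, 3.01, 3.14, 3.14, 3.14].

## Interface

Orientations are given as [roll, pitch, yaw] about the fixed x, y, z axes, in that order (R = Rz(yaw) Ry(pitch) Rx(roll)).
In Python, from station import get_state, grab_frame, calibration, job_done, boxes_of, regions_of, spot_point gives the robot as it stands. The module is installed in compiled form; this text tells all that it offers.
- The arm moves only by the tool arm_command, never from a script. Its argument "commands" is a list of rows, each an object of numbers: "tx", "ty", "tz": the shift along the tool's x, y, z each as a share of 25 cm, from -1 to 1; "twist": the turn about the tool's z as a share of 180 degrees, from -1 to 1. A call has exactly 8 rows; each row is the pose to reach, as a shift and turn from the pose commanded when the call began, along the tool's axes at that moment, turning the shorter way round; what a row does not reach only later rows make up. A row lasts 1/12 s, in which the tool goes at most 41.7 mm and 7.16 degrees, less where a joint would pass 70% of its speed; a pose out of reach is approached as far as the arm can. A call with a number of a shift or a turn outside -1 to 1 is refused whole. A call with a gripper value outside its range is refused whole. "claw" is the opening, from 0 (shut) to 1 (fully open), set as the call begins (left out, the last holds). The fingers move at their own pace and stop on an object; "grip_force" is the grip in N (left out, the last holds). Time passes only in rows, so rows that repeat a pose let the fingers close, or fill a call up. It gives the time, the measured TCP pose, the force, the opening and the grip force at its end, in the units of the state.
- get_state(): the state, without advancing time (a new reading comes with each control period).
- grab_frame(name): name is "scene" or "top" or "wrist"; returns the picture (384x512x3 uint8, red, green, blue); there is no depth.
- calibration(name): a dict with "camera_matrix" (3x3 intrinsics, pixels), "k1" (the pictures are not rectified: a ray, as slopes to the right and down, at radius r is drawn at 1 + k1 r^2 times it, then the intrinsics apply), "extrinsics" (4x4, takes a point from camera to world coordinates). Camera axes: x right, y down, z forward; pixel columns grow to the right and rows downward; lengths in m; the calibration is good to about 2 mm. A picture is of the moment at which its call begins: read the wrist's pose just before it. calibration takes no time and is no camera call; for the wrist camera it gives the pose at the moment of the call.
- job_done(): hands the job in; it is judged then, once.
Trained networks look in the newest picture that a camera, given by its name, has taken for a name from the list of things; names that differ only in an ending like _2 or _b are one class to them, and where a whole thing is asked for, a point or a joint stands for the part that bears it (a point fixed in the world has none). Each returns a list of dicts, best first, with "score" (0 to 1); they miss things now and then, are a little off and sometimes report something else, mostly with a low value. They report only what shows in the picture. A call takes as long as a camera call. They do not tell look-alikes from the thing itself.
- boxes_of(query, camera): "rect" ([left, top, right, bottom] in pixels, round what is visible of it).
- regions_of(query, camera): "region" (384x512 bool, what is visible of it) and "rect" ([left, top, right, bottom] in pixels, round what is visible of it).
- spot_point(query, camera): "uv" ([column, row] in pixels: a listed point, or the origin of a listed thing).
The state is a dict: "t": time; "q": joint angles; "qd": joint speeds; "joint_efforts": joint torques, N m; "eef_pos": TCP position; "ee_rot": TCP orientation; "force": force on the tool from outside, world axes, zero at the start; "moment": the same for the moment, N m; "width": finger opening in m; "gripper_force": force on a finger pad.
Only numpy, scipy, OpenCV 4.12 (cv2) and the standard library are available. Lean on these libraries where they do the work, as an engineer would, in place of code of your own. Each camera call takes 0.05 s, during which the arm holds its last target. There are 200 camera calls.

## Working session

There is one attempt and no reset: what is moved stays moved. The work goes in short steps, Python scripts to look and compute and a tool call to move; the robot and the scene stay as the last step left them, time stands still between calls to the robot, and variables do not carry over. Pictures are saved under pics/ and viewed, at most 10 in all, crops included, and the job is handed in when it is done.

Besides the shell and the picture viewer there is one more tool, called by a JSON object that holds its "name" and its "arguments". arm_command: Moves the arm, as the interface text tells. Shift numbers are shares of 25 cm and turn numbers shares of 180 degrees, none past 1 either way. Its arguments: {"type":"object","properties":{"commands":{"type":"array"},"claw":{"type":"number"},"grip_force":{"type":"number"}},"required":["commands"]}

```bash
mkdir -p pics; cat > h.py <<'E'
import numpy as np, cv2
from station import *
def ray(cam,uv):
    c=calibration(cam);K=np.array(c["camera_matrix"]);k=c["k1"];T=np.array(c["extrinsics"])
    d=np.linalg.inv(K)@[uv[0],uv[1],1];d=d[:2];u=d.copy()
    for _ in range(20):u=d/(1+k*(u@u))
    return T[:3,3],T[:3,:3]@[u[0],u[1],1]
def at(cam,uv,z):
    o,d=ray(cam,uv);return o+d*(z-o[2])/d[2]
def proj(cam,p):
    c=calibration(cam);K=np.array(c["camera_matrix"]);T=np.array(c["extrinsics"])
    q=T[:3,:3].T@(np.array(p)-T[:3,3]);u=q[:2]/q[2];u=u*(1+c["k1"]*(u@u));return (K@[u[0],u[1],1])[:2]
def save(cam,n):
    f=grab_frame(cam);cv2.imwrite(f"pics/{n}.png",f[:,:,::-1]);return f
E
python3 - <<'E'
from h import *
np.set_printoptions(precision=4,suppress=True)
Z=dict(shaft=.024,thumb_pad=.041,flap_front=.021,end_stop=.01,terminal_block=.01,test_nest=0,grease_tub=0,tape_roll=0,marker=0)
ims=[]
for c in("top","scene"):
    ims.append(save(c,c+"0"))
    for n,z in Z.items():
        for r in spot_point(n,c)[:3]: print(c,n,round(r["score"],2),np.round(r["uv"]),at(c,r["uv"],z))
cv2.imwrite("pics/a.png",cv2.resize(np.hstack(ims),(800,300))[:,:,::-1])
s=get_state();print(s["t"],s["eef_pos"],s["ee_rot"],s["width"],s["force"])
E
```

```text
top shaft 0.67 [263. 218.] [0.4426 0.2444 0.024 ]
top shaft 0.25 [198. 137.] [0.613  0.3882 0.024 ]
top thumb_pad 0.87 [245. 216.] [0.4448 0.2828 0.041 ]
top flap_front 0.79 [277. 190.] [0.5032 0.2169 0.021 ]
top end_stop 0.58 [277. 164.] [0.5613 0.2167 0.01  ]
top terminal_block 0.74 [332. 162.] [0.5694 0.0953 0.01  ]
top terminal_block 0.7 [275. 217.] [0.4463 0.2189 0.01  ]
top test_nest 0.95 [275. 200.] [0.484  0.2179 0.    ]
top grease_tub 0.58 [184. 235.] [0.4039 0.4116 0.    ]
top tape_roll 0.69 [179. 198.] [0.4832 0.4258 0.    ]
top marker 0.89 [195. 136.] [0.6196 0.3969 0.    ]
top marker 0.54 [276. 189.] [0.5071 0.2174 0.    ]
scene shaft 0.61 [250. 225.] [0.4455 0.2383 0.024 ]
scene flap_front 0.56 [276. 218.] [0.5017 0.2163 0.021 ]
scene end_stop 0.85 [293. 208.] [0.5548 0.216  0.01  ]
scene end_stop 0.34 [211. 174.] [0.4785 0.4175 0.01  ]
scene terminal_block 0.69 [257. 236.] [0.4436 0.213  0.01  ]
scene terminal_block 0.62 [339. 237.] [0.5734 0.0974 0.01  ]
scene test_nest 0.76 [272. 227.] [0.49   0.2151 0.    ]
scene grease_tub 0.72 [189. 193.] [0.4073 0.4122 0.    ]
scene grease_tub 0.5 [212. 173.] [0.4859 0.4277 0.    ]
scene tape_roll 0.94 [209. 173.] [0.4821 0.4319 0.    ]
scene marker 0.68 [259. 154.] [0.6173 0.3996 0.    ]
1.0 [0.2471 0.6281 0.2266] [-3.1416 -0.     -0.3748] 0.08746918379429146 [-0.2593  0.0861  0.7906]
```

View pics/top0.png

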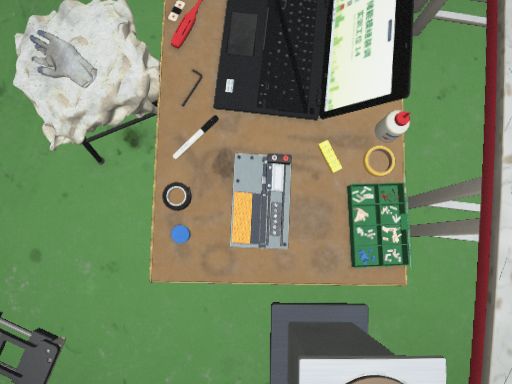

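View pics/scene0.png

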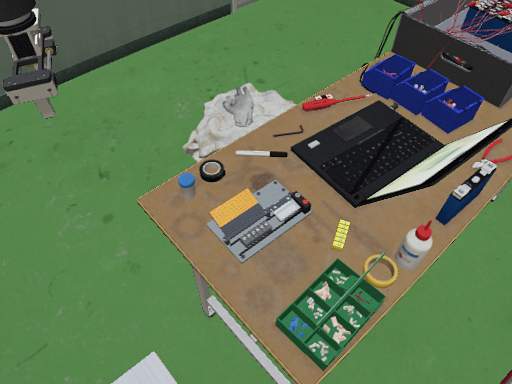

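The top picture shows the nest near (262,200): orange pad at (242,217), the real grey block at (275,217), end stop at (277,160). The yellow block at (330,156) is a look-alike. Tub (181,234), tape (177,197) and marker (196,137) are to the left. The scene picture agrees. Nest yaw is about -0.04. I'll move above it and look with the wrist camera.

{"name": "arm_command", "arguments": {"commands": [{"tx": 0.1,"ty": 0.1,"tz": 0,"twist": -0.02},{"tx": 0.2,"ty": 0.21,"tz": 0,"twist": -0.04},{"tx": 0.3,"ty": 0.32,"tz": 0,"twist": -0.06},{"tx": 0.4,"ty": 0.43,"tz": 0,"twist": -0.08},{"tx": 0.5,"ty": 0.54,"tz": 0,"twist": -0.1},{"tx": 0.6,"ty": 0.65,"tz": 0,"twist": -0.107},{"tx": 0.7,"ty": 0.76,"tz": 0,"twist": -0.107},{"tx": 0.8,"ty": 0.86,"tz": 0,"twist": -0.107}], "claw": 0.68}}

```text
t: 1.67
eef_pos: [0.3547, 0.3529, 0.2269]
ee_rot: [-3.141, -0.0, -0.038]
force: [1.0, 0.5, -1.1]
width: 0.0597
gripper_force: 0.0
```

{"name": "arm_command", "arguments": {"commands": [{"tx": 0.06,"ty": 0.1},{"tx": 0.12,"ty": 0.2},{"tx": 0.18,"ty": 0.3},{"tx": 0.24,"ty": 0.38},{"tx": 0.24,"ty": 0.38},{"tx": 0.24,"ty": 0.38},{"tx": 0.24,"ty": 0.38},{"tx": 0.24,"ty": 0.38}]}}

```text
invalid input
```

```bash
python3 - <<'E'
from h import *
np.set_printoptions(precision=4,suppress=True)
c="wrist";save(c,"w1")
Z=dict(shaft=.024,thumb_pad=.041,flap_front=.021,end_stop=.01,terminal_block=.01,test_nest=0)
for n,z in Z.items():
    for r in spot_point(n,c)[:2]: print(c,n,round(r["score"],2),np.round(r["uv"]),at(c,r["uv"],z))
for r in boxes_of("terminal_block",c)[:2]: print(r)
s=get_state();print(s["t"],s["eef_pos"],s["ee_rot"],s["width"],s["force"],calibration(c)["extrinsics"])
E
```

```text
wrist shaft 0.78 [361.  80.] [0.4458 0.2401 0.024 ]
wrist thumb_pad 0.71 [324.  79.] [0.4468 0.2845 0.041 ]
wrist flap_front 0.9 [390.  26.] [0.4999 0.2134 0.021 ]
wrist terminal_block 0.73 [378.  82.] [0.4439 0.2227 0.01  ]
wrist test_nest 0.97 [381.  38.] [0.49   0.2173 0.    ]
{'rect': [365.1, 45.2, 400.3, 112.3], 'score': 0.94}
2.0667 [0.3543 0.3557 0.2264] [ 3.1415  0.     -0.0377] 0.05981990287453779 [-0.7882 -0.5211  0.0419] [[-0.0374 -0.9617 -0.2714  0.4278]
 [-0.9993  0.0361  0.0098  0.3541]
 [ 0.0004  0.2715 -0.9624  0.3863]
 [ 0.      0.      0.      1.    ]]
```

View pics/w1.png

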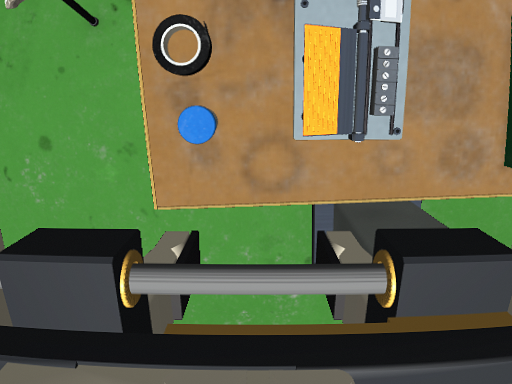

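The wrist picture shows the pad at (322,80), the block at (383,80) and the nest's near edge at row 139. The fingers are aligned with the nest. The move was refused, so I'll resend it with every field filled in.

{"name": "arm_command", "arguments": {"commands": [{"tx": 0.06,"ty": 0.1,"tz": 0,"twist": 0},{"tx": 0.12,"ty": 0.2,"tz": 0,"twist": 0},{"tx": 0.18,"ty": 0.3,"tz": 0,"twist": 0},{"tx": 0.24,"ty": 0.38,"tz": 0,"twist": 0},{"tx": 0.24,"ty": 0.38,"tz": 0,"twist": 0},{"tx": 0.24,"ty": 0.38,"tz": 0,"twist": 0},{"tx": 0.24,"ty": 0.38,"tz": 0,"twist": 0},{"tx": 0.24,"ty": 0.38,"tz": 0,"twist": 0}]}}

```text
t: 2.73
eef_pos: [0.4105, 0.2585, 0.2264]
ee_rot: [3.141, 0.0, -0.038]
force: [0.3, -0.0, 0.3]
width: 0.0597
gripper_force: 0.0
```

```bash
python3 - <<'E'
from h import *
np.set_printoptions(precision=4,suppress=True)
c="wrist";f=save(c,"w2")
cv2.imwrite("pics/w2b.png",cv2.resize(f,(800,600),interpolation=cv2.INTER_CUBIC)[:,:,::-1])
Z=dict(shaft=.024,thumb_pad=.041,flap_front=.021,end_stop=.01,terminal_block=.01,test_nest=0)
for n,z in Z.items():
    for r in spot_point(n,c)[:2]: print(c,n,round(r["score"],2),np.round(r["uv"]),at(c,r["uv"],z))
for r in boxes_of("terminal_block",c)[:2]: print(r)
s=get_state();print(s["t"],s["eef_pos"],s["ee_rot"],s["width"],s["force"])
E
```

```text
wrist shaft 0.66 [272. 137.] [0.4448 0.2424 0.024 ]
wrist thumb_pad 0.82 [230. 139.] [0.4458 0.2864 0.041 ]
wrist thumb_pad 0.55 [294.  84.] [0.4981 0.2202 0.041 ]
wrist flap_front 0.65 [295.  83.] [0.4998 0.2168 0.021 ]
wrist end_stop 0.85 [292.  21.] [0.563  0.2171 0.01  ]
wrist terminal_block 0.87 [400.   4.] [0.5791 0.1028 0.01  ]
wrist terminal_block 0.65 [294. 135.] [0.4444 0.2166 0.01  ]
wrist test_nest 0.87 [297.  92.] [0.4908 0.2124 0.    ]
{'rect': [390.1, 0.0, 426.1, 39.2], 'score': 0.97}
{'rect': [282.8, 101.1, 309.6, 171.7], 'score': 0.66}
3.1333 [0.4107 0.2578 0.2266] [-3.1416 -0.     -0.0382] 0.05916876548642053 [-0.0249 -0.1266  0.3171]
```

View pics/w2b.png

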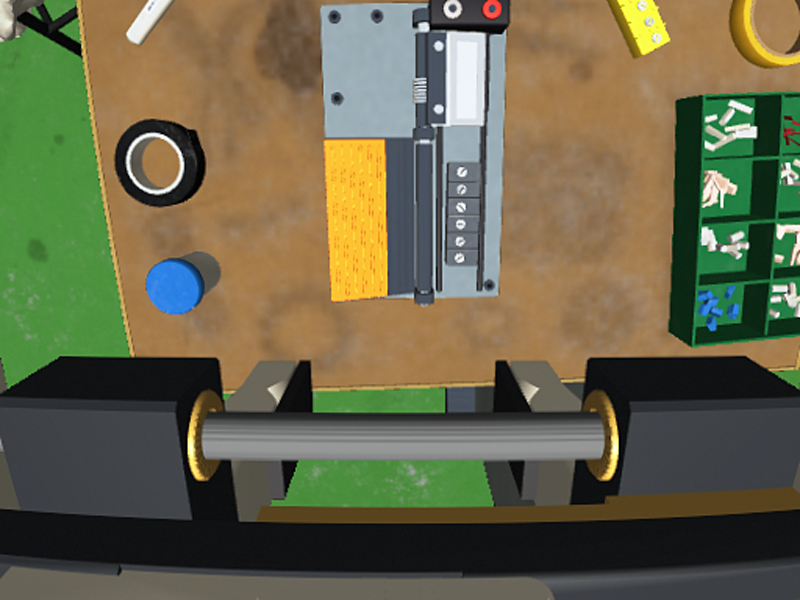

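The picture (enlarged by 1.56) shows the plate's near right corner at (498,297), far left at (322,5), the block's top from row 163 to 265 at columns 446–480, and the pad from row 138 to 300. I'll turn these into positions.

```bash
python3 - <<'E'
from h import *
np.set_printoptions(precision=4,suppress=True)
c="wrist"
P=lambda u,v,z:at(c,(u/1.5625,v/1.5625),z)
A=P(498,297,.01);B=P(322,5,.01)
d=(B-A)[:2];print("A",A,"B",B,"len",np.hypot(*d),"exp",np.hypot(.202,.124))
yaw=np.arctan2(d[1],d[0])-np.arctan2(.124,.202);print("yaw",yaw)
pts=[(A,(-106,-30)),(B,(96,94)),(at(c,(294.5,83),.021),(15,0)),(at(c,(292,21),.01),(75,0)),(at(c,(272,137),.024),(-45,26)),(at(c,(230,139),.041),(-45,68))]
X=np.array([p[0][:2] for p in pts]);N=np.array([p[1] for p in pts])/1e3
Xc=X-X.mean(0);Nc=N-N.mean(0)
U,_,V=np.linalg.svd(Nc.T@Xc);R=(V.T@U.T);y=np.arctan2(R[1,0],R[0,0]);t=X.mean(0)-R@N.mean(0)
print("fit",y,t,"res mm\n",1e3*(X-(N@R.T+t)))
for n,q in dict(near=P(462,266,.029),far=P(463,163,.029)).items(): print(n,q,R.T@(q[:2]-t)*1e3)
E
```

```text
A [0.3802 0.1889 0.01  ] B [0.5848 0.3054 0.01  ] len 0.23544718082245622 exp 0.23702320561497772
yaw -0.03284330861048823
fit -0.02639507202586995 [0.4876 0.2163] res mm
 [[-0.6334 -0.225 ]
 [-1.2422 -2.3306]
 [-2.6006  0.9638]
 [ 0.9784  2.8507]
 [ 1.5705 -1.435 ]
 [ 1.9274  0.1762]]
near [0.4087 0.2176 0.029 ] [-78.9218  -0.8146]
far [0.4783 0.2161 0.029 ] [-9.3462 -0.3919]
```

{"name": "arm_command", "arguments": {"commands": [{"tx": -0.03,"ty": 0.009,"tz": 0.1,"twist": -0.0025},{"tx": -0.063,"ty": 0.009,"tz": 0.2,"twist": -0.0025},{"tx": -0.063,"ty": 0.009,"tz": 0.3,"twist": -0.0025},{"tx": -0.063,"ty": 0.009,"tz": 0.42,"twist": -0.0025},{"tx": -0.063,"ty": 0.009,"tz": 0.54,"twist": -0.0025},{"tx": -0.063,"ty": 0.009,"tz": 0.62,"twist": -0.0025},{"tx": -0.063,"ty": 0.009,"tz": 0.66,"twist": -0.0025},{"tx": -0.063,"ty": 0.009,"tz": 0.66,"twist": -0.0025}]}}

```text
t: 3.8
eef_pos: [0.3939, 0.2545, 0.0593]
ee_rot: [3.138, 0.003, -0.031]
force: [-0.3, 0.6, -0.5]
width: 0.0593
gripper_force: 0.0
```

```bash
python3 - <<'E'
from h import *
np.set_printoptions(precision=4,suppress=True)
c="wrist";f=save(c,"w3");s=get_state();print(s["t"],s["eef_pos"],s["ee_rot"],s["width"],s["force"])
cv2.imwrite("pics/w3b.png",cv2.resize(f,(800,600),interpolation=cv2.INTER_CUBIC)[:,:,::-1])
E
```

```text
3.85 [0.3946 0.2553 0.0607] [ 3.1393  0.0013 -0.0308] 0.059875264639896425 [ 0.8721  1.1251 -0.0185]
```

View pics/w3b.png

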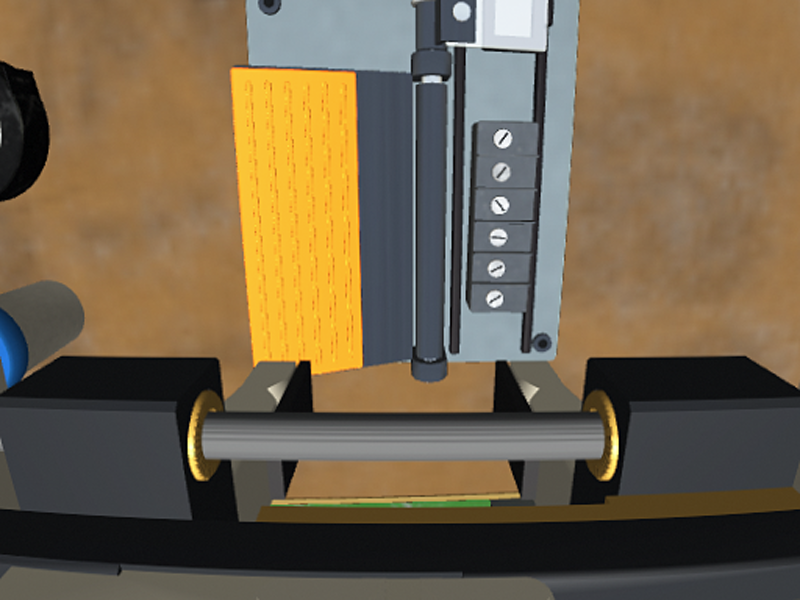

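The block's near top edge is at (497,312), centred near column 503. The fingertips end at row 360, left at columns 272–312 and right at 495–548. I'll check the relative position.

```bash
python3 - <<'E'
from h import *
np.set_printoptions(precision=4,suppress=True)
c="wrist";P=lambda u,v,z:at(c,(u/1.5625,v/1.5625),z)
s=get_state();p=np.array(s["eef_pos"]);y=-.03
o=np.array([.4876,.2163]);R=np.array([[np.cos(y),-np.sin(y)],[np.sin(y),np.cos(y)]])
n=lambda q:np.round(R.T@(q[:2]-o)*1e3,1)
print("tcp",n(p))
for k,q in dict(blkL=P(470,311,.029),blkR=P(530,313,.029),lipL=P(455,352,.014),lipR=P(527,352,.014),corner=P(556,360,.01),
  fR_in=P(495,360,p[2]),fR_out=P(548,360,p[2]),fL_in=P(312,360,p[2]),fL_out=P(262,360,p[2])).items(): print(k,n(q))
for Y in(30,41,51):
  for sg in(1,-1):
    q=np.r_[R@[.0095,sg*Y/1e3]+p[:2],p[2]];print(sg*Y,proj(c,q)*1.5625)
E
```

```text
tcp [-94.1  36.2]
blkL [-77.7  11.5]
blkR [-78.6 -11.6]
lipL [-100.2   15.1]
lipR [-100.3  -15.4]
corner [-105.7  -29.4]
fR_in [-85.   7.]
fR_out [-85.1 -10.5]
fL_in [-84.9  66.8]
fL_out [-84.9  83.4]
30 [313.8333 359.2851]
-30 [497.485  359.0086]
41 [280.4283 359.1918]
-41 [530.7757 358.8151]
51 [250.3029 359.068 ]
-51 [560.7679 358.6012]
```

Measurements agree: finger centred behind the block with a 7 mm gap. Press the pad.

{"name": "arm_command", "arguments": {"commands": [{"tx": 0,"ty": 0,"tz": 0.03,"twist": 0},{"tx": 0,"ty": 0,"tz": 0.06,"twist": 0},{"tx": 0,"ty": 0,"tz": 0.09,"twist": 0},{"tx": 0,"ty": 0,"tz": 0.115,"twist": 0},{"tx": 0,"ty": 0,"tz": 0.135,"twist": 0},{"tx": 0,"ty": 0,"tz": 0.15,"twist": 0},{"tx": 0,"ty": 0,"tz": 0.16,"twist": 0},{"tx": 0,"ty": 0,"tz": 0.16,"twist": 0}]}}

```text
t: 4.52
eef_pos: [0.3955, 0.2567, 0.0215]
ee_rot: [-3.141, -0.001, -0.03]
force: [1.1, 4.0, 3.4]
width: 0.0596
gripper_force: 2.1
```

```bash
python3 - <<'E'
from h import *
np.set_printoptions(precision=4,suppress=True)
c="wrist";f=save(c,"w4");s=get_state();print(s["t"],s["eef_pos"],s["ee_rot"],s["width"],s["force"])
cv2.imwrite("pics/w4b.png",cv2.resize(f,(800,600),interpolation=cv2.INTER_CUBIC)[:,:,::-1])
E
```

```text
4.5667 [0.3955 0.2567 0.0217] [-3.1405 -0.0009 -0.0305] 0.05945121458103344 [0.9711 3.775  4.0254]
```

View pics/w4b.png

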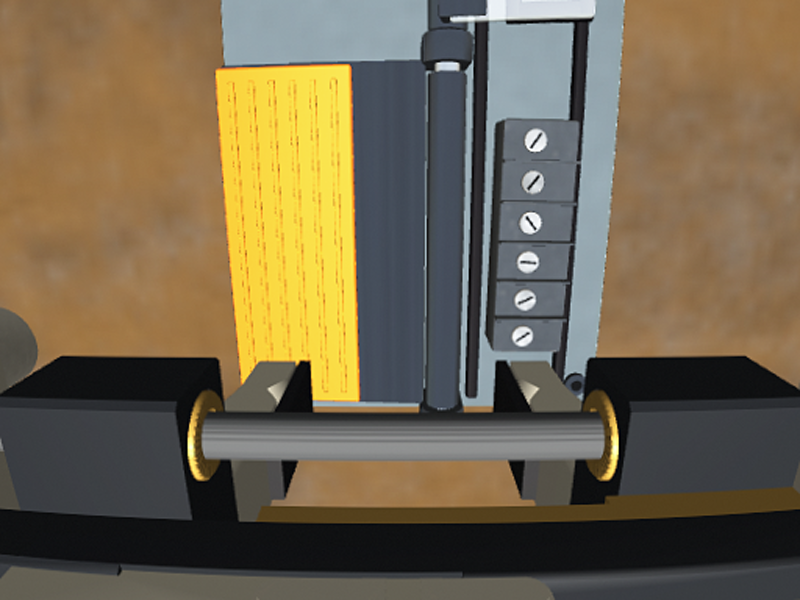

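The pad is tipped with the finger on it at (275,380), the finger sits behind the block (near edge at row 350), and the flap's bar is lifted (row 15). Now I press slightly deeper, hold, then push.

{"name": "arm_command", "arguments": {"commands": [{"tx": 0,"ty": 0,"tz": 0.008,"twist": 0},{"tx": 0,"ty": 0,"tz": 0.008,"twist": 0},{"tx": 0.01,"ty": 0,"tz": 0.008,"twist": 0},{"tx": 0.03,"ty": 0,"tz": 0.008,"twist": 0},{"tx": 0.05,"ty": 0,"tz": 0.008,"twist": 0},{"tx": 0.08,"ty": 0,"tz": 0.008,"twist": 0},{"tx": 0.11,"ty": 0,"tz": 0.008,"twist": 0},{"tx": 0.14,"ty": 0,"tz": 0.008,"twist": 0}]}}

```text
t: 5.23
eef_pos: [0.4288, 0.253, 0.019]
ee_rot: [3.138, 0.003, -0.031]
force: [-4.8, 0.6, 5.4]
width: 0.0595
gripper_force: 2.8
```

{"name": "arm_command", "arguments": {"commands": [{"tx": 0.03,"ty": 0,"tz": 0,"twist": 0},{"tx": 0.06,"ty": 0,"tz": 0,"twist": 0},{"tx": 0.09,"ty": 0,"tz": 0,"twist": 0},{"tx": 0.12,"ty": 0,"tz": 0,"twist": 0},{"tx": 0.15,"ty": 0,"tz": 0,"twist": 0},{"tx": 0.17,"ty": 0,"tz": 0,"twist": 0},{"tx": 0.18,"ty": 0,"tz": 0,"twist": 0},{"tx": 0.18,"ty": 0,"tz": 0,"twist": 0}]}}

```text
t: 5.9
eef_pos: [0.474, 0.2516, 0.0189]
ee_rot: [3.139, 0.003, -0.032]
force: [-1.7, -0.5, 5.1]
width: 0.0593
gripper_force: 2.5
```

```bash
python3 - <<'E'
from h import *
np.set_printoptions(precision=4,suppress=True)
c="wrist";f=save(c,"w5");s=get_state();print(s["t"],s["eef_pos"],s["ee_rot"],s["width"],s["force"])
cv2.imwrite("pics/w5b.png",cv2.resize(f,(800,600),interpolation=cv2.INTER_CUBIC)[:,:,::-1])
E
```

```text
5.95 [0.4739 0.2517 0.0189] [ 3.1386  0.0028 -0.0316] 0.05971985136993531 [-1.8635 -0.6111  5.2709]
```

View pics/w5b.png

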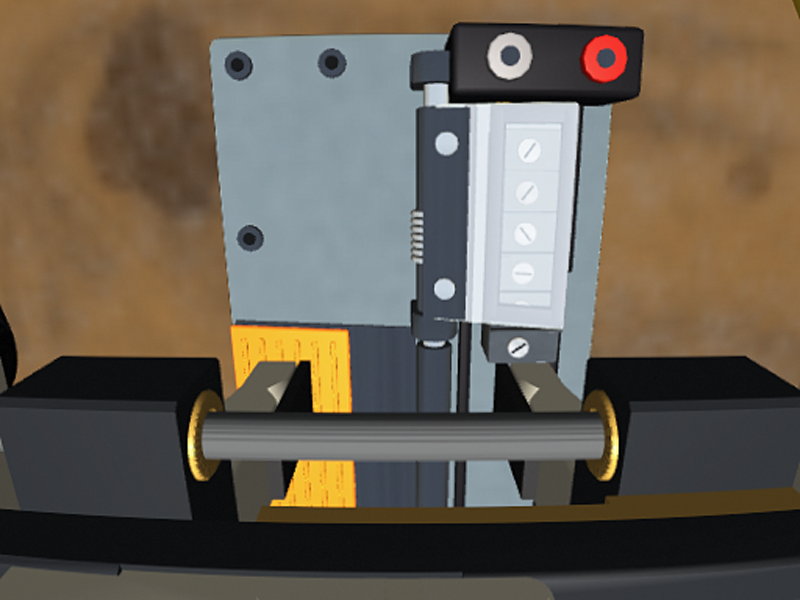

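The block is under the raised flap, near end at row 362, with about 10 mm still to go. Creep on.

{"name": "arm_command", "arguments": {"commands": [{"tx": 0.01,"ty": 0,"tz": 0,"twist": 0},{"tx": 0.02,"ty": 0,"tz": 0,"twist": 0},{"tx": 0.028,"ty": 0,"tz": 0,"twist": 0},{"tx": 0.034,"ty": 0,"tz": 0,"twist": 0},{"tx": 0.038,"ty": 0,"tz": 0,"twist": 0},{"tx": 0.04,"ty": 0,"tz": 0,"twist": 0},{"tx": 0.04,"ty": 0,"tz": 0,"twist": 0},{"tx": 0.04,"ty": 0,"tz": 0,"twist": 0}]}}

```text
t: 6.62
eef_pos: [0.4819, 0.2512, 0.0188]
ee_rot: [3.138, 0.005, -0.032]
force: [-12.2, 3.1, 10.7]
width: 0.0594
gripper_force: 6.9
```

{"name": "arm_command", "arguments": {"commands": [{"tx": 0.004,"ty": 0,"tz": 0,"twist": 0},{"tx": 0.008,"ty": 0,"tz": 0,"twist": 0},{"tx": 0.01,"ty": 0,"tz": 0,"twist": 0},{"tx": 0.01,"ty": 0,"tz": 0,"twist": 0},{"tx": 0.01,"ty": 0,"tz": 0,"twist": 0},{"tx": 0.01,"ty": 0,"tz": 0,"twist": 0},{"tx": 0.01,"ty": 0,"tz": 0,"twist": 0},{"tx": 0.01,"ty": 0,"tz": 0,"twist": 0}]}}

```text
t: 7.28
eef_pos: [0.4822, 0.251, 0.0187]
ee_rot: [3.137, 0.008, -0.034]
force: [-24.5, 7.6, 17.5]
width: 0.0599
gripper_force: 13.1
```

```bash
python3 - <<'E'
from h import *
np.set_printoptions(precision=4,suppress=True)
c="wrist";f=save(c,"w6");s=get_state();print(s["t"],s["eef_pos"],s["ee_rot"],s["width"],s["force"])
cv2.imwrite("pics/w6b.png",cv2.resize(f,(800,600),interpolation=cv2.INTER_CUBIC)[:,:,::-1])
E
```

```text
7.3333 [0.4822 0.251  0.0187] [ 3.1374  0.0084 -0.0336] 0.05960800301873833 [-23.2319   8.585   16.8615]
```

View pics/w6b.png

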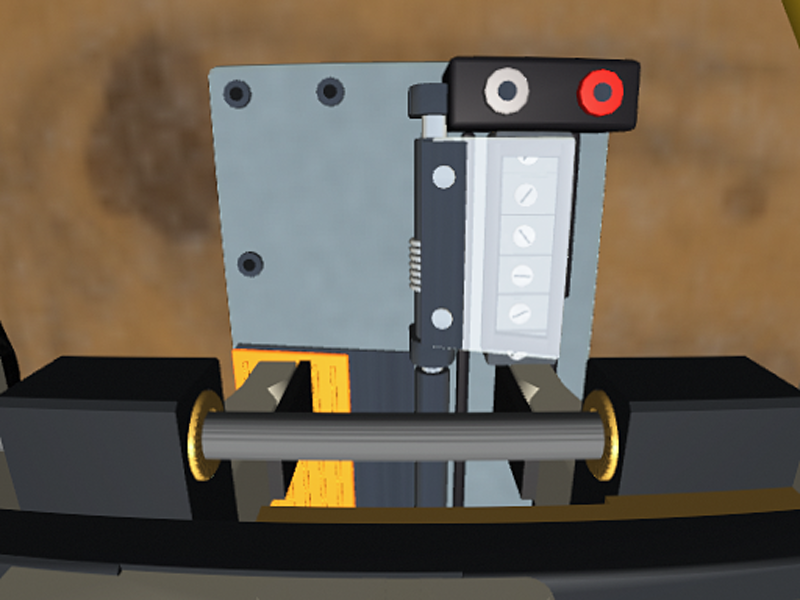

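Firm contact. I'll check against the plate's far corner (209,66) and the stop's front top edge at row ~130, before trusting it as the stop.

```bash
python3 - <<'E'
from h import *
np.set_printoptions(precision=4,suppress=True)
c="wrist";P=lambda u,v,z:at(c,(u/1.5625,v/1.5625),z)
s=get_state();p=np.array(s["eef_pos"]);y=-.03
R=np.array([[np.cos(y),-np.sin(y)],[np.sin(y),np.cos(y)]])
n=lambda q:np.round(R.T@(q[:2]-p[:2])*1e3,1)
print("rel to tcp, mm")
for k,q in dict(cornerFL=P(209,67,.01),screwblk_near_edge29=P(505,361,.029),padfarL=P(233,349,.02),stopL36=P(448,130,.036),stopR36=P(637,131,.036),stopL40=P(448,130,.04)).items(): print(k,n(q))
for n_ in("end_stop","test_nest","terminal_block"):
  for r in spot_point(n_,c)[:2]:print(n_,r["score"],r["uv"],n(at(c,r["uv"],.0 if n_=="test_nest" else .01)))
E
```

```text
rel to tcp, mm
cornerFL [100.8  59.2]
screwblk_near_edge29 [ 13.  -30.4]
padfarL [13.8 55.9]
stopL36 [ 80.3 -10.9]
stopR36 [ 80.8 -61.2]
stopL40 [ 80.1 -10.6]
end_stop 0.85 [325.1, 81.3] [ 82.3 -31.7]
test_nest 0.81 [322.7, 222.1] [  6.4 -36. ]
```

That puts the block's far end at nest x of about 74.5, so it is home. Back off, then lift.

{"name": "arm_command", "arguments": {"commands": [{"tx": -0.015,"ty": 0,"tz": 0,"twist": 0},{"tx": -0.03,"ty": 0,"tz": 0,"twist": 0},{"tx": -0.04,"ty": 0,"tz": 0,"twist": 0},{"tx": -0.04,"ty": 0,"tz": -0.02,"twist": 0},{"tx": -0.04,"ty": 0,"tz": -0.05,"twist": 0},{"tx": -0.04,"ty": 0,"tz": -0.08,"twist": 0},{"tx": -0.04,"ty": 0,"tz": -0.11,"twist": 0},{"tx": -0.04,"ty": 0,"tz": -0.15,"twist": 0}]}}

```text
t: 8.15
eef_pos: [0.4767, 0.2525, 0.0572]
ee_rot: [3.14, 0.002, -0.031]
force: [-0.3, -0.8, -1.2]
width: 0.0596
gripper_force: 0.0
```

{"name": "arm_command", "arguments": {"commands": [{"tx": 0,"ty": 0,"tz": -0.08,"twist": 0},{"tx": -0.02,"ty": 0,"tz": -0.16,"twist": 0},{"tx": -0.04,"ty": 0,"tz": -0.24,"twist": 0},{"tx": -0.08,"ty": 0,"tz": -0.32,"twist": 0},{"tx": -0.12,"ty": 0,"tz": -0.4,"twist": 0},{"tx": -0.16,"ty": 0,"tz": -0.46,"twist": 0},{"tx": -0.16,"ty": 0,"tz": -0.48,"twist": 0},{"tx": -0.16,"ty": 0,"tz": -0.48,"twist": 0}]}}

```text
t: 8.82
eef_pos: [0.4377, 0.2551, 0.179]
ee_rot: [-3.139, -0.002, -0.03]
force: [-0.2, 0.3, 0.2]
width: 0.0596
gripper_force: 0.0
```

```bash
python3 - <<'E'
from h import *
np.set_printoptions(precision=4,suppress=True)
c="wrist";f=save(c,"w7");s=get_state();print(s["t"],s["eef_pos"],s["ee_rot"],s["width"],s["force"])
cv2.imwrite("pics/w7b.png",cv2.resize(f[:270,150:450],None,fx=2.2,fy=2.2,interpolation=cv2.INTER_CUBIC)[:,:,::-1])
E
```

```text
8.8667 [0.4375 0.2548 0.1777] [-3.1404 -0.0007 -0.0304] 0.05965243623681652 [-0.6974  0.3457 -0.116 ]
```

View pics/w7b.png

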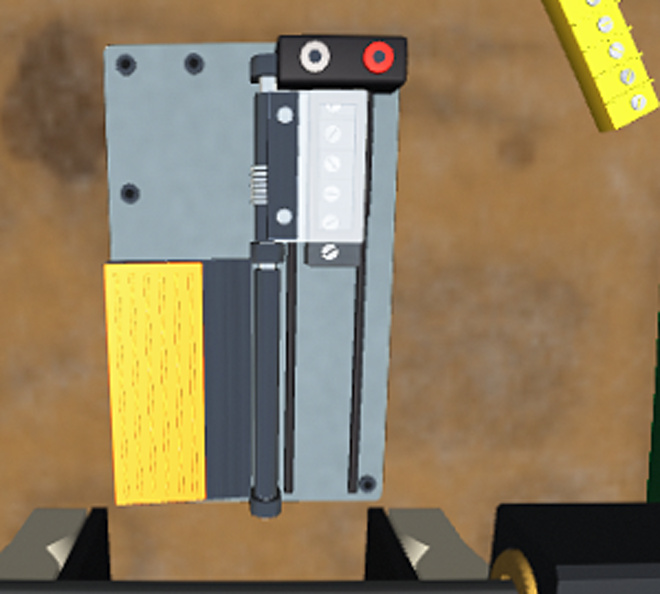

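The flap lies on the block, whose near end shows at row 265. I'll check that end against the plate's corners (105,46) and (382,501).

```bash
python3 - <<'E'
from h import *
c="wrist";P=lambda u,v,z:at(c,(150+u/2.2,v/2.2),z)[:2]
A=P(382,501,.01);B=P(105,46,.01);b=P(331,266,.029);s=P(340,90,.038)
y=-.03;R=np.array([[np.cos(y),-np.sin(y)],[np.sin(y),np.cos(y)]])
f=lambda q:np.round(R.T@(q-A)*1e3+[-106,-30],1)
print("B(96,94)",f(B),"block near end (5,0)",f(b),"stop front top(75)",f(s))
E
```

```text
B(96,94) [93.6 93.3] block near end (5,0) [4.4 0.3] stop front top(75) [71.4 -0.3]
```

```bash
python3 -c "
from station import *
print(job_done())"
```

```text
the job is handed in; nothing more can be done
None
```

The job is handed in, with no verdict returned. The last picture shows the block about 1 mm from fully home against the end stop, and the cover sprung down on it. The arm is clear and touching nothing, and it went nowhere near the tub, tape or marker, though I did not re-measure their positions.

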